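# Load the slicks into the tyre warmers

## Task

The car goes out on slicks next: put each of the four smooth slick wheels (white rims) into the tyre-warmer cup of the same colour as the dot on its rim, lying flat on the cup's floor with the dot upward. Leave the two grooved wet-weather wheels (black spoked rims) where they lie.

Things in the scene. Friction and masses are not known exactly. Their poses are not given: they have to be found in the camera images.
- slick_red: Slick race wheel for the front left corner, loose, lying flat: smooth black tyre 58 mm in diameter and 30 mm wide (high as it lies) on a white dish rim, with a red dot 29 mm across in the middle of the upper face. About 40 g. Origin: centre of its underside; z up through the dot.
- slick_blue: Slick race wheel for the front right corner, loose, lying flat: smooth black tyre 58 mm in diameter and 30 mm wide (high as it lies) on a white dish rim, with a blue dot 29 mm across in the middle of the upper face. About 40 g. Origin: centre of its underside; z up through the dot.
- slick_yellow: Slick race wheel for the rear left corner, loose, lying flat: smooth black tyre 58 mm in diameter and 30 mm wide (high as it lies) on a white dish rim, with a yellow dot 29 mm across in the middle of the upper face. About 40 g. Origin: centre of its underside; z up through the dot.
- slick_green: Slick race wheel for the rear right corner, loose, lying flat: smooth black tyre 58 mm in diameter and 30 mm wide (high as it lies) on a white dish rim, with a green dot 29 mm across in the middle of the upper face. About 40 g. Origin: centre of its underside; z up through the dot.
- warmer_red: Tyre-warmer cup, front left: shallow red cup on a black foot, fixed, grey heating pad inside. 88 mm across at the rim, rim 22 mm above the table, inner floor 10 mm above it: a wheel in it projects 18 mm over the rim. Inner width 80 mm at the mouth, 72 mm at the floor. A low socket (8 mm high) projects 10 mm past the foot on its +x side. Origin: centre of the underside, on the table; z up.
- warmer_blue: Tyre-warmer cup, front right: shallow blue cup on a black foot, fixed, grey heating pad inside. 88 mm across at the rim, rim 22 mm above the table, inner floor 10 mm above it: a wheel in it projects 18 mm over the rim. Inner width 80 mm at the mouth, 72 mm at the floor. A low socket (8 mm high) projects 10 mm past the foot on its +x side. Origin: centre of the underside, on the table; z up.
- warmer_yellow: Tyre-warmer cup, rear left: shallow yellow cup on a black foot, fixed, grey heating pad inside. 88 mm across at the rim, rim 22 mm above the table, inner floor 10 mm above it: a wheel in it projects 18 mm over the rim. Inner width 80 mm at the mouth, 72 mm at the floor. A low socket (8 mm high) projects 10 mm past the foot on its +x side. Origin: centre of the underside, on the table; z up.
- warmer_green: Tyre-warmer cup, rear right: shallow green cup on a black foot, fixed, grey heating pad inside. 88 mm across at the rim, rim 22 mm above the table, inner floor 10 mm above it: a wheel in it projects 18 mm over the rim. Inner width 80 mm at the mouth, 72 mm at the floor. A low socket (8 mm high) projects 10 mm past the foot on its +x side. Origin: centre of the underside, on the table; z up.
- wet_red: Wet-weather wheel, not part of this job: notched, grooved black tyre on a black spoked rim with a small red dot 17 mm across on the hub, 58 mm in diameter and 30 mm high, lying flat and loose. Origin: centre of its underside; z up.
- wet_green: Wet-weather wheel, not part of this job: notched, grooved black tyre on a black spoked rim with a small green dot 17 mm across on the hub, 58 mm in diameter and 30 mm high, lying flat and loose. Origin: centre of its underside; z up.
There are look-alikes about, which are no part of the job. What is shaped like the slick_red but orange is not meant.

How it is judged (in metres and radians):
At the end, for the whole second after the job is handed in: Each slick lies in the warmer cup of its own colour: within 12 mm of the cup's centre, its underside within 4 mm of the cup's floor, dot up and level within 0.12 rad, at rest and released; both wet wheels are within 30 mm of where they started (horizontal distance between slick_red and warmer_red below 0.012 m and z of slick_red in the frame of warmer_red between 0.006 and 0.014 m and angle between each of slick_red, slick_blue, slick_yellow, slick_green's own z axis and vertical below 0.12 rad and linear speed of each of slick_red, slick_blue, slick_yellow, slick_green below 0.02 m/s and horizontal distance between slick_blue and warmer_blue below 0.012 m and z of slick_blue in the frame of warmer_blue between 0.006 and 0.014 m and horizontal distance between slick_yellow and warmer_yellow below 0.012 m and z of slick_yellow in the frame of warmer_yellow between 0.006 and 0.014 m and horizontal distance between slick_green and warmer_green below 0.012 m and z of slick_green in the frame of warmer_green between 0.006 and 0.014 m and distance of each of wet_red, wet_green from where it was at the start of the episode below 0.03 m); the robot touches nothing.
It fails at once if the wet wheel with the red dot is shifted by more than 30 mm (distance of wet_red from where it was at the start of the episode above 0.03 m).
It fails at once if the wet wheel with the green dot is shifted by more than 30 mm (distance of wet_green from where it was at the start of the episode above 0.03 m).
It also fails if it takes over 112 s, if anything falls off the work surface, if the arm or the gripper's body presses on something with over 40 N, if the wrist force passes 120 N, or if a joint passes its speed limit or range.

## Robot

A 6-joint arm with a two-finger parallel gripper is mounted at the origin on the work surface. World frame = base frame: x ahead of the robot, y to its left, z up, the work surface at z = 0. Lengths are in m, angles in degrees, forces in N, time in s.
With the tool pointing down it reaches from about 0.35 to 0.875 m from the base axis. Payload 4.2 kg.
Tool frame: the origin (TCP) lies on the front face of the gripper's body, between the roots of the fingers; the fingertips stand 70 mm ahead of it and the grasp point (between the pads) lies 51 mm ahead of it; z points along the fingers, y is the line along which they close (so a half turn about z gives the same grasp; the last joint's range is limited). The gripper opens to 87 mm and grips with 3 to 60 N. Pads are 19 mm wide; open, the fingers measure 117 mm over their backs; the gripper's body (75 mm by 190 mm) begins 51 mm behind the grasp point.
Start: joints at [86.952, 22.042, 0.453, 0, -68.411, -14.817], TCP at [0.192, 0.595, 0.292] pointing down, gripper open.
Joint ranges: [-179.83, 179.83], [-69.29, 118.12], [-61.27, 80.66], [-181.25, 117.63], [-171.15, -9.14], [-177.46, 177.46]. Speed limits (degrees/s): [159.86, 159.86, 180, 180, 180, 180].

## Interface

Orientations are given as a 3x3 rotation matrix whose columns are the frame's x, y, z axes.
In Python, from station import r gives the robot as it stands.
- The arm moves only by the shell command python3 -m pendant 'ROWS' [OPENING]. ROWS is JSON, a list of rows, each a list of 2 entries, a list of its own where there are three numbers: the shift along the tool's x, y, z in mm, then the turn, a rotation vector about the tool's x, y, z in rad. A call has 1 to 10 rows; each row is the pose to reach, as a shift and turn from the pose commanded when the call began, along the tool's axes at that moment; what a row does not reach only later rows make up. A row lasts 1/10 s, in which the tool goes at most 50 mm and 8.59 degrees, less where a joint would pass 70% of its speed; a pose out of reach is approached as far as the arm can. A call with a gripper value outside its range is refused whole. OPENING is the opening, from 0 (shut) to 1 (fully open), set as the call begins (- or left out, the last holds). The fingers move at their own pace and stop on an object; the grip force is fixed at half the most. Time passes only in rows, so rows that repeat a pose let the fingers close. It gives the time, the measured TCP pose, the force, the opening and the grip force at its end, in the units of the state.
- r.sense(): the state, without advancing time (a new reading comes with each control period).
- r.capture(name): name is "scene" or "top" or "wrist"; returns a dict with "frame" (420x560x3 uint8, red, green, blue), "vertical_fov" (degrees; the focal length in pixels is half the picture's height over the tangent of half this angle, whatever the lens; pixels are square), "cx", "cy" (the principal point, pixels), "rvec" (rotation vector, rad) and "tvec" (3), from world to camera coordinates, as OpenCV has them. Camera axes: x right, y down, z forward; pixel columns grow to the right and rows downward; lengths in m; the calibration is good to about 2 mm. The wrist camera is an equidistant fisheye: a pixel r from the principal point sees the ray r / f radians off the axis. A picture is of the moment at which its call begins. There is no depth.
- r.finish_job(): hands the job in; it is judged then, once.
The state is a dict: "time_s": time; "joints": joint angles; "joint_velocities": joint speeds; "effort": joint torques, N m; "tcp_pos": TCP position; "ee_rot": TCP orientation; "wrist_force": force on the tool from outside, world axes, zero at the start; "moment": the same for the moment, N m; "gripper_width": opening from 0.0 (shut) to 1.0 (fully open); "gripper_force": force on a finger pad.
Only numpy, scipy, OpenCV 4.12 (cv2) and the standard library are available. Lean on these libraries where they do the work, as an engineer would, in place of code of your own. Each camera call takes 0.05 s, during which the arm holds its last target. There are 200 camera calls.

## Working session

There is one attempt and no reset: what is moved stays moved. The work goes in short steps, Python scripts to look and compute and a shell command to move; the robot and the scene stay as the last step left them, time stands still between calls to the robot, and variables do not carry over. Pictures are saved under pics/ and viewed, at most 14 in all, crops included, and the job is handed in when it is done.

```bash
mkdir -p pics; ls; cat > h.py <<'E'
import numpy as np,cv2
from station import r
def cap(n,save=None):
    c=r.capture(n)
    if save: cv2.imwrite('pics/'+save,c['frame'][:,:,::-1])
    return c
def ray(c,u,v,z):
    f=c['frame'].shape[0]/2/np.tan(np.radians(c['vertical_fov'])/2)
    R=cv2.Rodrigues(np.array(c['rvec'],float))[0];o=-R.T@np.array(c['tvec'],float).ravel()
    d=np.array([(u-c['cx'])/f,(v-c['cy'])/f,1.])
    if c.get('wrist'):
        a=np.hypot(d[0],d[1]);d=np.array([d[0]/a*np.sin(a),d[1]/a*np.sin(a),np.cos(a)]) if a>1e-9 else d
    d=R.T@d
    return o+d*(z-o[2])/d[2]
E
python3 - <<'E'
from h import *
a=cap('scene','scene.png');b=cap('top','top.png')
for c in(a,b):print({k:v for k,v in c.items() if k!='frame'})
print(r.sense())
E
```

```text
pics
{'vertical_fov': 56.178918310089706, 'cx': 283.3210510107675, 'cy': 214.62773483367377, 'rvec': array([ 1.78303942,  1.66951111, -0.73058972]), 'tvec': array([-0.01673891, -0.27713078,  1.26441242])}
{'vertical_fov': 44.910384213588166, 'cx': 283.5470038199407, 'cy': 206.89920117662578, 'rvec': array([ 2.14438255, -2.1206129 ,  0.15310638]), 'tvec': array([0.01374406, 0.48580661, 1.00729583])}
{'time_s': 0.1, 'joints': array([ 8.69519904e+01,  2.20878734e+01,  3.88619511e-01, -2.33620619e-02,
       -6.84113422e+01, -1.48169239e+01]), 'joint_velocities': array([-0.00693292, -0.09383393,  0.11925281,  0.0556716 , -0.01717973,
        0.00637573]), 'effort': array([ 4.09712584e-05, -3.91687024e+01,  1.87935215e+01,  4.23187628e+00,
        1.34652070e-02, -6.77876801e-05]), 'tcp_pos': array([0.19159249, 0.59450089, 0.29126483]), 'ee_rot': array([[ 9.51736219e-01, -3.06916824e-01, -4.81240902e-04],
       [-3.06917175e-01, -9.51734317e-01, -1.90734641e-03],
       [ 1.27383221e-04,  1.96299176e-03, -9.99998065e-01]]), 'wrist_force': array([ 0.24995542, -0.03919083, -0.44726914]), 'moment': array([-0.0141204 , -0.01355379,  0.03425307]), 'gripper_force': 0.0, 'gripper_width': 0.9992408768624953}
```

View pics/top.png

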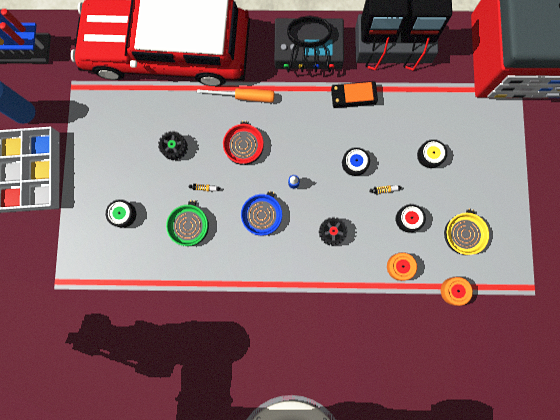

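View pics/scene.png

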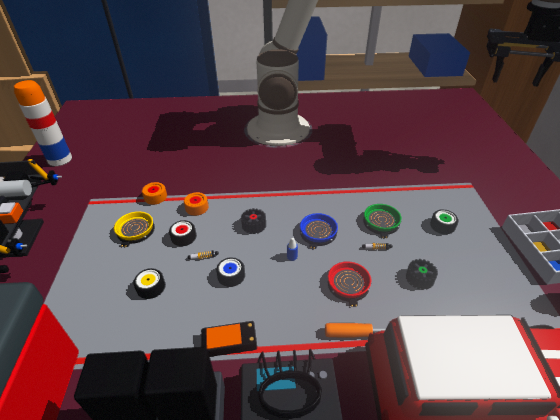

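The top view shows slicks green (119,213), blue (357,161), yellow (433,153) and red (411,217). The cups are green (187,226), blue (262,215), red (243,144) and yellow (467,234). The wet wheels are green (173,145) and red (334,231), and the orange look-alikes are at (402,266) and (457,291).

```bash
cat > m.py <<'E'
from h import *
def masks(img):
    h=cv2.cvtColor(img,cv2.COLOR_RGB2HSV);H,S,V=[h[...,i].astype(int) for i in range(3)]
    ok=(S>140)&(V>70)
    return dict(red=ok&((H<6)|(H>174)),green=ok&(H>45)&(H<85),blue=ok&(H>100)&(H<130),yellow=ok&(H>22)&(H<35))
def blob(m,u,v,rad):
    w=np.zeros(m.shape,np.uint8);cv2.circle(w,(int(u),int(v)),rad,1,-1)
    p=cv2.findNonZero((m&(w>0)).astype(np.uint8))
    return cv2.convexHull(p)[:,0,:].astype(float)
def meas(c,m,u,v,rad,z):
    hull=blob(m,u,v,rad)
    P=np.array([ray(c,a,b,z)[:2] for a,b in hull]).astype(np.float32)
    (x,y),ra=cv2.minEnclosingCircle(P)
    return x,y,2*ra
T=dict(red=((411,217),(243,144)),green=((119,213),(187,226)),blue=((357,161),(262,215)),yellow=((433,153),(467,234)))
S=dict(red=((182,233),(349,280)),green=((445,218),(382,218)),blue=((231,268),(318,228)),yellow=((149,281),(134,227)))
if __name__=='__main__':
    for n,D,ra in(('top',T,30),('scene',S,30)):
        c=cap(n);M=masks(c['frame'])
        for k in D:
            print(n,k,'wheel',np.round(meas(c,M[k],*D[k][0],11,.03),4),'cup',np.round(meas(c,M[k],*D[k][1],27,.022),4))
        if n=='top':print(ray(c,173,145,.03),ray(c,334,231,.03))
E
python3 m.py
```

```text
top red wheel [ 0.4686 -0.2448  0.0279] cup [0.6255 0.1082 0.0893]
top green wheel [0.4715 0.3618 0.0263] cup [0.4484 0.2208 0.0872]
top blue wheel [ 0.5887 -0.1323  0.0275] cup [0.4723 0.0655 0.0876]
top yellow wheel [ 0.6075 -0.2945  0.028 ] cup [ 0.4371 -0.3601  0.0873]
[0.61767022 0.25560268 0.03      ] [ 0.43782986 -0.08510611  0.03      ]
scene red wheel [ 0.4721 -0.2442  0.0272] cup [0.63   0.1095 0.0909]
scene green wheel [0.4755 0.3617 0.0257] cup [0.4508 0.222  0.0866]
scene blue wheel [ 0.5916 -0.1319  0.0275] cup [0.4757 0.0673 0.0903]
scene yellow wheel [ 0.6104 -0.2939  0.0277] cup [ 0.4429 -0.3565  0.0981]
```

```bash
python3 -m pendant '[[[20,8,8],[0,0,-0.03]],[[55,22,21],[0,0,-0.1]],[[95,38,37],[0,0,-0.2]],[[140,56,54],[0,0,-0.3]],[[185,74,72],[0,0,-0.312]],[[230,92,89],[0,0,-0.312]],[[275,110,107],[0,0,-0.312]],[[310,124,121],[0,0,-0.312]],[[330,132,128],[0,0,-0.312]],[[339.5,135.5,132],[0,0,-0.312]]]' 1
python3 - <<'E'
from h import *
c=cap('wrist','w1.png');print({k:v for k,v in c.items() if k!='frame'}, r.sense()['tcp_pos'],r.sense()['joints'])
E
```

```text
time_s: 1.2
tcp_pos: [0.4744, 0.3598, 0.159]
ee_rot: [[1.0, -0.003, -0.001], [-0.003, -1.0, -0.002], [-0.001, 0.002, -1.0]]
wrist_force: [0.3, 0.9, -0.2]
gripper_width: 1.0
gripper_force: 0.0
{'vertical_fov': 65.70646984690485, 'cx': 279.1413593024849, 'cy': 207.92587783368438, 'rvec': array([-2.0709808 ,  2.07940193,  0.28214386]), 'tvec': array([0.3623733 , 0.45795161, 0.38912921])} [0.47456993 0.35980455 0.15885007] [ 5.27333404e+01  2.63865356e+01 -1.35975445e+01  1.34846151e-03
 -5.01477658e+01  3.71118094e+01]
```

View pics/w1.png

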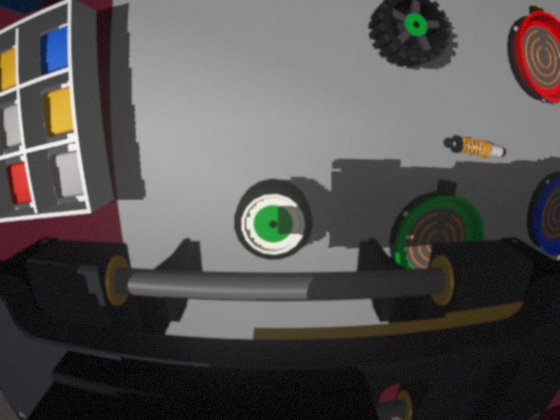

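The wrist view shows the green slick at (273,222), centred between the fingers. I'll measure the wheel and the nearby cup with this camera as a third reading.

```bash
python3 - <<'E'
from m import *
c=cap('wrist');c['wrist']=1;M=masks(c['frame'])
print(meas(c,M['green'],272,223,24,.03), ray(c,273,218,.03),'rim left/right',ray(c,236,220,.03),ray(c,311,220,.03))
print('cup',ray(c,393,236,.022),ray(c,484,228,.022),ray(c,446,192,.022), 'red rim top left',ray(c,510,50,.022))
print(r.sense()['tcp_pos'])
E
```

```text
(0.473583459854126, 0.36581337451934814, 0.02651243284344673) [0.47815053 0.36508188 0.03      ] rim left/right [0.47672137 0.39163734 0.03      ] [0.47650928 0.33793476 0.03      ]
cup [0.46009593 0.27145271 0.022     ] [0.46453909 0.18342547 0.022     ] [0.49586784 0.2284578  0.022     ] red rim top left [0.61954512 0.16721723 0.022     ]
[0.47374411 0.36097259 0.15956259]
```

```bash
python3 -m pendant '[[[0,-1,15],[0,0,0]],[[0,-1,40],[0,0,0]],[[0,-1,60],[0,0,0]],[[0,-1,70],[0,0,0]],[[0,-1,74],[0,0,0]],[[0,-1,74],[0,0,0]]]' 1
python3 -m pendant '[[[0,0,0],[0,0,0]],[[0,0,0],[0,0,0]],[[0,0,0],[0,0,0]],[[0,0,0],[0,0,0]],[[0,0,0],[0,0,0]],[[0,0,0],[0,0,0]],[[0,0,0],[0,0,0]]]' 0.3
```

```text
time_s: 1.9
tcp_pos: [0.473, 0.3636, 0.0865]
ee_rot: [[1.0, 0.001, 0.0], [0.001, -1.0, 0.0], [0.0, -0.0, -1.0]]
wrist_force: [0.6, 0.4, 0.3]
gripper_width: 1.002
gripper_force: 0.0
time_s: 2.6
tcp_pos: [0.4734, 0.3628, 0.0866]
ee_rot: [[1.0, 0.0, 0.0], [0.0, -1.0, 0.0], [0.0, -0.0, -1.0]]
wrist_force: [0.5, -0.4, 1.8]
gripper_width: 0.655
gripper_force: 30.0
```

Opening 0.655 is about 57 mm, so the wheel is gripped. Next I'll lift it and carry it to the green cup at about (0.451, 0.223).

```bash
python3 -m pendant '[[[0,0,-12],[0,0,0]],[[0,0,-35],[0,0,0]],[[-2,10,-55],[0,0,0]],[[-6,35,-65],[0,0,0]],[[-10,65,-65],[0,0,0]],[[-15,95,-65],[0,0,0]],[[-19,120,-65],[0,0,0]],[[-22,135,-65],[0,0,0]],[[-22,140,-65],[0,0,0]],[[-22,140,-65],[0,0,0]]]'
python3 - <<'E'
from h import *
cap('wrist','w2.png')
E
```

```text
time_s: 3.6
tcp_pos: [0.4517, 0.2228, 0.1517]
ee_rot: [[1.0, -0.0, 0.001], [-0.0, -1.0, 0.001], [0.001, -0.001, -1.0]]
wrist_force: [-0.2, 0.4, -0.3]
gripper_width: 0.653
gripper_force: 30.0
```

View pics/w2.png

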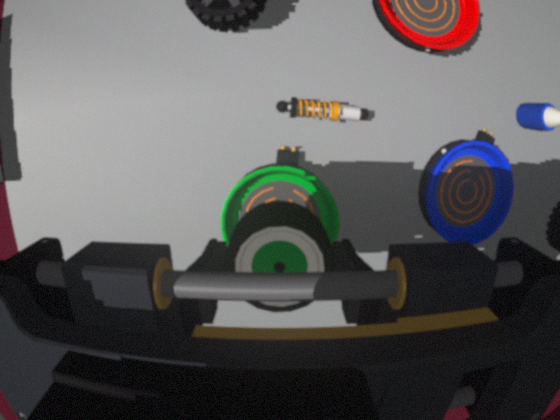

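The wheel at column 279 is aligned with the green cup (columns 221–340, centre 281). I'll lower it and release.

```bash
python3 -m pendant '[[[0,0,12],[0,0,0]],[[0,0,30],[0,0,0]],[[0,0,43],[0,0,0]],[[0,0,50],[0,0,0]],[[0,0,53],[0,0,0]],[[0,0,53],[0,0,0]]]'
python3 -m pendant '[[[0,0,0],[0,0,0]],[[0,0,0],[0,0,0]],[[0,0,0],[0,0,0]],[[0,0,0],[0,0,0]],[[0,0,0],[0,0,0]],[[0,0,-20],[0,0,0]],[[0,0,-50],[0,0,0]],[[0,0,-62],[0,0,0]],[[0,0,-62],[0,0,0]],[[0,0,-62],[0,0,0]]]' 1
python3 - <<'E'
from h import *
cap('wrist','w3.png')
E
```

```text
time_s: 4.25
tcp_pos: [0.4515, 0.2233, 0.0981]
ee_rot: [[1.0, 0.001, -0.0], [0.001, -1.0, -0.0], [-0.0, 0.0, -1.0]]
wrist_force: [1.0, 0.8, -0.8]
gripper_width: 0.657
gripper_force: 30.0
time_s: 5.25
tcp_pos: [0.4509, 0.2225, 0.1599]
ee_rot: [[1.0, -0.0, -0.0], [-0.0, -1.0, 0.0], [-0.0, -0.0, -1.0]]
wrist_force: [-0.2, 0.4, 0.0]
gripper_width: 1.003
gripper_force: 0.0
```

View pics/w3.png

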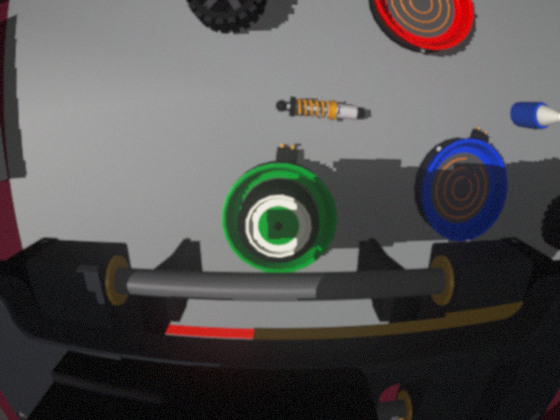

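The green slick sits centred in its cup. Next is the blue slick at about (0.590, -0.132).

```bash
python3 -m pendant '[[[8,15,0],[0,0,0]],[[22,55,0],[0,0,0]],[[38,100,0],[0,0,0]],[[56,145,0],[0,0,0]],[[74,190,0],[0,0,0]],[[92,235,0],[0,0,0]],[[110,280,0],[0,0,0]],[[126,320,0],[0,0,0]],[[136,347,0],[0,0,0]],[[139,355,0],[0,0,0]]]'
python3 -m pendant '[[[0,0,0],[0,0,0]],[[0,0,0],[0,0,0]]]'
python3 - <<'E'
from m import *
c=cap('wrist','w4.png');c['wrist']=1;M=masks(c['frame'])
print(meas(c,M['blue'],275,222,30,.03),r.sense()['joints'])
E
```

```text
time_s: 6.3
tcp_pos: [0.5903, -0.135, 0.1582]
ee_rot: [[1.0, -0.004, -0.003], [-0.004, -1.0, -0.0], [-0.003, 0.0, -1.0]]
wrist_force: [-0.6, 1.9, -1.5]
gripper_width: 1.005
gripper_force: 0.0
time_s: 6.5
tcp_pos: [0.5897, -0.1315, 0.1593]
ee_rot: [[1.0, 0.001, -0.002], [0.001, -1.0, 0.0], [-0.002, -0.0, -1.0]]
wrist_force: [-0.5, -0.3, -0.2]
gripper_width: 1.001
gripper_force: 0.0
(0.5907266139984131, -0.1305142045021057, 0.02701544761657715) [ 2.79919367e+00  2.70306395e+01 -1.22908448e+01 -1.84602599e-02
 -5.07619106e+01  8.72980568e+01]
```

View pics/w4.png

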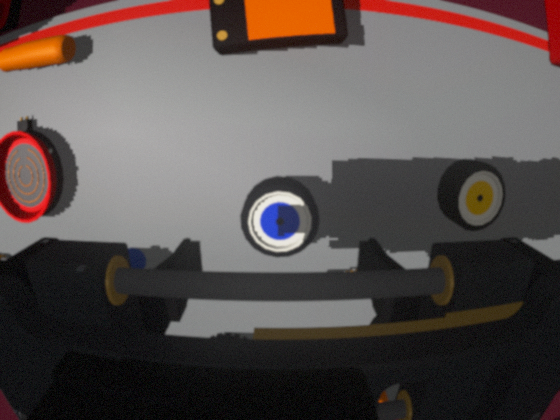

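The blue slick at (280,220) sits between the fingers and the bottle at (136,258) is well outside them. I'll descend, grip and lift.

```bash
python3 -m pendant '[[[0,0,15],[0,0,0]],[[0,0,40],[0,0,0]],[[0,0,60],[0,0,0]],[[0,0,70],[0,0,0]],[[0,0,74],[0,0,0]],[[0,0,74],[0,0,0]]]' 1
python3 -m pendant '[[[0,0,0],[0,0,0]],[[0,0,0],[0,0,0]],[[0,0,0],[0,0,0]],[[0,0,0],[0,0,0]],[[0,0,0],[0,0,0]],[[0,0,0],[0,0,0]],[[0,0,-15],[0,0,0]],[[0,0,-45],[0,0,0]],[[0,0,-72],[0,0,0]],[[0,0,-84],[0,0,0]]]' 0.3
```

```text
time_s: 7.15
tcp_pos: [0.5905, -0.1316, 0.0863]
ee_rot: [[1.0, 0.001, -0.0], [0.001, -1.0, -0.0], [-0.0, 0.0, -1.0]]
wrist_force: [-0.4, 0.4, 0.1]
gripper_width: 1.001
gripper_force: 0.0
time_s: 8.15
tcp_pos: [0.5914, -0.1323, 0.1728]
ee_rot: [[1.0, 0.001, 0.004], [0.001, -1.0, -0.0], [0.004, 0.0, -1.0]]
wrist_force: [0.7, 0.4, -0.1]
gripper_width: 0.658
gripper_force: 30.0
```

```bash
python3 -m pendant '[[[-4,-7,0],[0,0,0]],[[-15,-25,0],[0,0,0]],[[-32,-55,0],[0,0,0]],[[-50,-86,0],[0,0,0]],[[-68,-117,0],[0,0,0]],[[-86,-148,0],[0,0,0]],[[-102,-175,0],[0,0,0]],[[-112,-193,0],[0,0,0]],[[-115,-199,0],[0,0,0]],[[-115,-199,0],[0,0,0]]]'
python3 -m pendant '[[[0,0,15],[0,0,0]],[[0,0,40],[0,0,0]],[[0,0,60],[0,0,0]],[[0,0,69],[0,0,0]],[[0,0,72],[0,0,0]],[[0,0,72],[0,0,0]]]'
python3 -m pendant '[[[0,0,0],[0,0,0]],[[0,0,0],[0,0,0]],[[0,0,0],[0,0,0]],[[0,0,0],[0,0,0]],[[0,0,0],[0,0,0]],[[0,0,-20],[0,0,0]],[[0,0,-50],[0,0,0]],[[0,0,-62],[0,0,0]],[[0,0,-62],[0,0,0]],[[0,0,-62],[0,0,0]]]' 1
python3 - <<'E'
from h import *
cap('wrist','w5.png')
E
```

```text
time_s: 9.15
tcp_pos: [0.4743, 0.0672, 0.1693]
ee_rot: [[1.0, 0.002, -0.002], [0.002, -1.0, -0.001], [-0.002, 0.001, -1.0]]
wrist_force: [0.2, -0.0, -0.3]
gripper_width: 0.654
gripper_force: 30.0
time_s: 9.75
tcp_pos: [0.4756, 0.0664, 0.0981]
ee_rot: [[1.0, -0.0, -0.0], [-0.0, -1.0, -0.0], [-0.0, 0.0, -1.0]]
wrist_force: [0.3, -0.2, -0.4]
gripper_width: 0.66
gripper_force: 30.0
time_s: 10.75
tcp_pos: [0.4749, 0.0667, 0.1599]
ee_rot: [[1.0, -0.0, -0.0], [-0.0, -1.0, 0.0], [-0.0, -0.0, -1.0]]
wrist_force: [0.4, -1.3, 0.5]
gripper_width: 1.0
gripper_force: 0.0
```

View pics/w5.png

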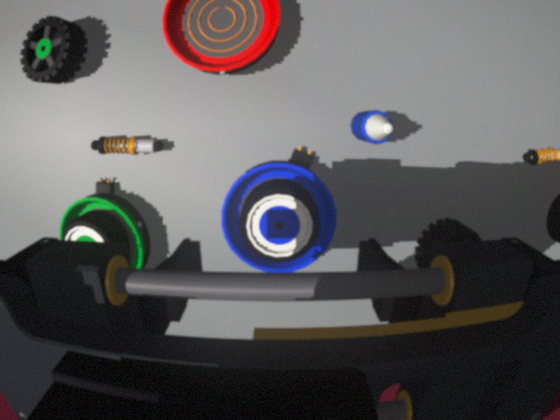

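The blue slick is centred in its cup. Next is the red slick at about (0.4705, -0.2445).

```bash
python3 -m pendant '[[[0,12,0],[0,0,0]],[[-1,45,0],[0,0,0]],[[-2,85,0],[0,0,0]],[[-2,125,0],[0,0,0]],[[-3,168,0],[0,0,0]],[[-3,210,0],[0,0,0]],[[-4,250,0],[0,0,0]],[[-4,285,0],[0,0,0]],[[-4,305,0],[0,0,0]],[[-4,311,0],[0,0,0]]]'
python3 -m pendant '[[[0,0,0],[0,0,0]],[[0,0,0],[0,0,0]]]'
python3 - <<'E'
from m import *
c=cap('wrist','w6.png');c['wrist']=1;M=masks(c['frame'])
print(meas(c,M['red'],278,221,28,.03))
E
```

```text
time_s: 11.8
tcp_pos: [0.4703, -0.2467, 0.159]
ee_rot: [[1.0, -0.003, -0.002], [-0.003, -1.0, 0.0], [-0.002, -0.0, -1.0]]
wrist_force: [-0.9, -0.1, -0.1]
gripper_width: 0.998
gripper_force: 0.0
time_s: 12.0
tcp_pos: [0.4709, -0.2439, 0.1597]
ee_rot: [[1.0, 0.0, -0.001], [0.0, -1.0, 0.0], [-0.001, -0.0, -1.0]]
wrist_force: [-0.4, 0.6, -0.1]
gripper_width: 1.002
gripper_force: 0.0
(0.4699019193649292, -0.2432413399219513, 0.02718525193631649)
```

View pics/w6.png

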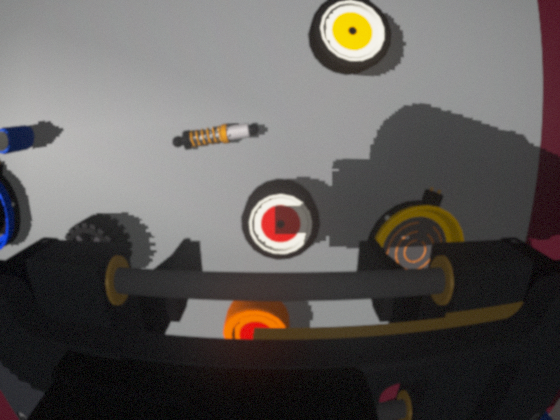

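The red slick at (280,222) is centred, and the yellow cup and orange wheel are clear of the fingers. I'll grip it and carry it to the red cup at about (0.628, 0.110).

```bash
python3 -m pendant '[[[0,0,15],[0,0,0]],[[0,0,40],[0,0,0]],[[0,0,60],[0,0,0]],[[0,0,70],[0,0,0]],[[0,0,74],[0,0,0]],[[0,0,74],[0,0,0]]]' 1
python3 -m pendant '[[[0,0,0],[0,0,0]],[[0,0,0],[0,0,0]],[[0,0,0],[0,0,0]],[[0,0,0],[0,0,0]],[[0,0,0],[0,0,0]],[[0,0,0],[0,0,0]],[[0,0,-15],[0,0,0]],[[0,0,-45],[0,0,0]],[[0,0,-80],[0,0,0]],[[0,0,-94],[0,0,0]]]' 0.3
python3 -m pendant '[[[4,-9,0],[0,0,0]],[[13,-30,0],[0,0,0]],[[27,-60,0],[0,0,0]],[[42,-95,0],[0,0,0]],[[57,-130,0],[0,0,0]],[[73,-165,0],[0,0,0]],[[88,-200,0],[0,0,0]],[[103,-235,0],[0,0,0]],[[118,-270,0],[0,0,0]],[[132,-300,0],[0,0,0]]]'
python3 -m pendant '[[[12,-26,0],[0,0,0]],[[21,-46,0],[0,0,0]],[[25,-54,0],[0,0,0]],[[25,-54,0],[0,0,0]],[[25,-54,0],[0,0,0]]]'
python3 - <<'E'
from h import *
cap('wrist','w7.png')
E
```

```text
time_s: 12.65
tcp_pos: [0.4716, -0.2439, 0.0863]
ee_rot: [[1.0, 0.001, -0.0], [0.001, -1.0, -0.0], [-0.0, 0.0, -1.0]]
wrist_force: [-0.2, -1.3, 0.5]
gripper_width: 0.997
gripper_force: 0.0
time_s: 13.65
tcp_pos: [0.4727, -0.2447, 0.1834]
ee_rot: [[1.0, 0.001, 0.005], [0.001, -1.0, -0.002], [0.005, 0.002, -1.0]]
wrist_force: [0.3, -0.7, -0.1]
gripper_width: 0.656
gripper_force: 30.0
time_s: 14.65
tcp_pos: [0.603, 0.0582, 0.1783]
ee_rot: [[1.0, 0.001, -0.003], [0.001, -1.0, -0.001], [-0.003, 0.001, -1.0]]
wrist_force: [0.3, -0.0, -1.3]
gripper_width: 0.655
gripper_force: 30.0
time_s: 15.15
tcp_pos: [0.6275, 0.1092, 0.1793]
ee_rot: [[1.0, -0.0, -0.002], [-0.0, -1.0, -0.001], [-0.002, 0.001, -1.0]]
wrist_force: [0.8, 0.2, -0.4]
gripper_width: 0.656
gripper_force: 30.0
```

View pics/w7.png

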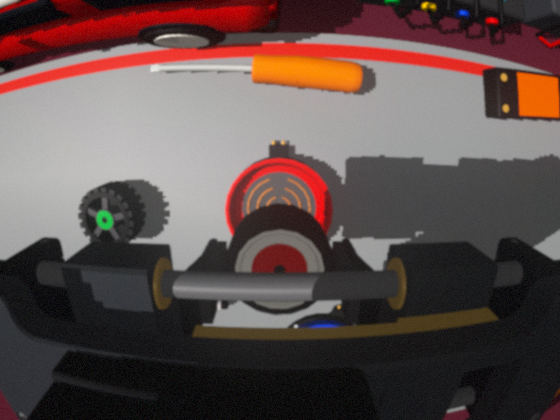

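The wheel at column 279 lines up with the red cup (columns 226–331). I'll lower it and release.

```bash
python3 -m pendant '[[[0,0,15],[0,0,0]],[[0,0,40],[0,0,0]],[[0,0,64],[0,0,0]],[[0,0,77],[0,0,0]],[[0,0,82],[0,0,0]],[[0,0,82],[0,0,0]]]'
python3 -m pendant '[[[0,0,0],[0,0,0]],[[0,0,0],[0,0,0]],[[0,0,0],[0,0,0]],[[0,0,0],[0,0,0]],[[0,0,0],[0,0,0]],[[0,0,-20],[0,0,0]],[[0,0,-50],[0,0,0]],[[0,0,-62],[0,0,0]],[[0,0,-62],[0,0,0]],[[0,0,-62],[0,0,0]]]' 1
python3 - <<'E'
from h import *
cap('wrist','w8.png')
E
```

```text
time_s: 15.8
tcp_pos: [0.6283, 0.1092, 0.0982]
ee_rot: [[1.0, -0.0, -0.0], [-0.0, -1.0, -0.0], [-0.0, 0.0, -1.0]]
wrist_force: [0.7, -0.0, -0.4]
gripper_width: 0.66
gripper_force: 30.0
time_s: 16.8
tcp_pos: [0.6277, 0.1097, 0.1595]
ee_rot: [[1.0, -0.0, -0.001], [-0.0, -1.0, 0.0], [-0.001, -0.0, -1.0]]
wrist_force: [0.5, 0.5, -0.5]
gripper_width: 0.996
gripper_force: 0.0
```

View pics/w8.png

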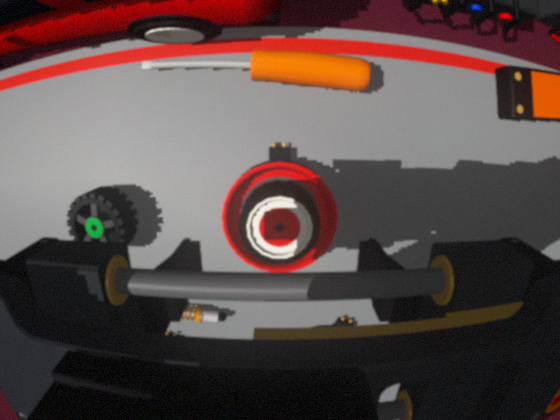

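The red slick is centred. Next is the yellow slick at about (0.609, -0.294).

```bash
python3 -m pendant '[[[-1,15,0],[0,0,0]],[[-2,50,0],[0,0,0]],[[-4,92,0],[0,0,0]],[[-6,136,0],[0,0,0]],[[-9,180,0],[0,0,0]],[[-11,224,0],[0,0,0]],[[-13,268,0],[0,0,0]],[[-15,312,0],[0,0,0]],[[-17,350,0],[0,0,0]],[[-18,380,0],[0,0,0]]]'
python3 -m pendant '[[[-1,18,0],[0,0,0]],[[-1,24,0],[0,0,0]],[[-1,24,0],[0,0,0]],[[-1,24,0],[0,0,0]]]'
python3 - <<'E'
from m import *
c=cap('wrist','w9.png');c['wrist']=1;M=masks(c['frame'])
print(meas(c,M['yellow'],280,222,28,.03))
E
```

```text
time_s: 17.85
tcp_pos: [0.6087, -0.2733, 0.1587]
ee_rot: [[1.0, -0.002, -0.003], [-0.002, -1.0, 0.0], [-0.003, -0.0, -1.0]]
wrist_force: [1.1, -0.1, -0.0]
gripper_width: 0.999
gripper_force: 0.0
time_s: 18.25
tcp_pos: [0.6094, -0.2931, 0.16]
ee_rot: [[1.0, 0.001, -0.001], [0.001, -1.0, 0.0], [-0.001, -0.0, -1.0]]
wrist_force: [-0.7, 0.6, -0.4]
gripper_width: 1.003
gripper_force: 0.0
(0.6088135242462158, -0.2923074960708618, 0.027492646127939224)
```

View pics/w9.png

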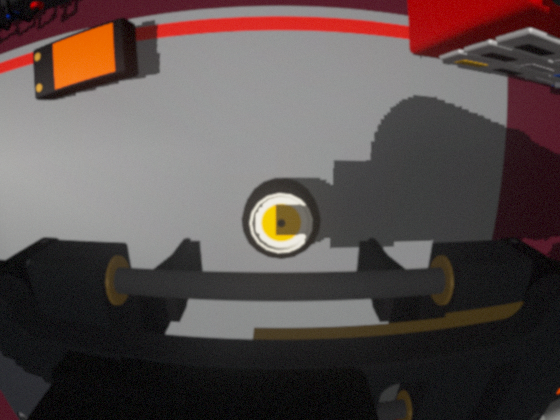

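The yellow slick at (281,222) is centred. I'll grip it and carry it to the yellow cup at about (0.440, -0.358).

```bash
python3 -m pendant '[[[0,0,15],[0,0,0]],[[0,0,40],[0,0,0]],[[0,0,60],[0,0,0]],[[0,0,70],[0,0,0]],[[0,0,74],[0,0,0]],[[0,0,74],[0,0,0]]]' 1
python3 -m pendant '[[[0,0,0],[0,0,0]],[[0,0,0],[0,0,0]],[[0,0,0],[0,0,0]],[[0,0,0],[0,0,0]],[[0,0,0],[0,0,0]],[[0,0,0],[0,0,0]],[[0,0,-15],[0,0,0]],[[0,0,-45],[0,0,0]],[[0,0,-72],[0,0,0]],[[0,0,-84],[0,0,0]]]' 0.3
python3 -m pendant '[[[-8,3,0],[0,0,0]],[[-26,10,0],[0,0,0]],[[-53,20,0],[0,0,0]],[[-82,31,0],[0,0,0]],[[-111,42,0],[0,0,0]],[[-140,53,0],[0,0,0]],[[-160,61,0],[0,0,0]],[[-169,64,0],[0,0,0]],[[-169,64,0],[0,0,0]],[[-169,64,0],[0,0,0]]]'
python3 - <<'E'
from h import *
cap('wrist','w10.png')
E
```

```text
time_s: 18.9
tcp_pos: [0.6095, -0.2938, 0.0858]
ee_rot: [[1.0, 0.001, -0.001], [0.001, -1.0, 0.0], [-0.001, -0.0, -1.0]]
wrist_force: [0.2, 0.5, 0.2]
gripper_width: 0.997
gripper_force: 0.0
time_s: 19.9
tcp_pos: [0.6107, -0.2947, 0.1744]
ee_rot: [[1.0, 0.001, 0.006], [0.001, -1.0, -0.002], [0.006, 0.002, -1.0]]
wrist_force: [0.7, -0.6, -0.8]
gripper_width: 0.655
gripper_force: 30.0
time_s: 20.9
tcp_pos: [0.4412, -0.3583, 0.1702]
ee_rot: [[1.0, 0.0, 0.001], [0.0, -1.0, -0.0], [0.001, 0.0, -1.0]]
wrist_force: [0.7, -0.8, -0.2]
gripper_width: 0.657
gripper_force: 30.0
```

View pics/w10.png

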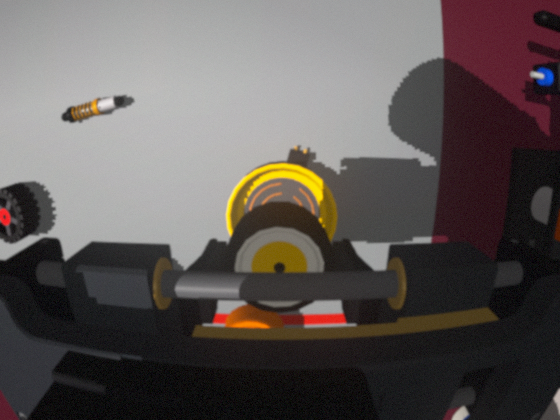

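The wheel at column 279 is within about 2 mm of the yellow cup (columns 226–338). The dark rack on the right is outside the gripper's span, since the top view is empty out to y ≈ -0.51. I'll shift 1 mm in y while lowering, release, raise and check the whole scene.

```bash
python3 -m pendant '[[[0,1,15],[0,0,0]],[[0,1,38],[0,0,0]],[[0,1,58],[0,0,0]],[[0,1,68],[0,0,0]],[[0,1,72],[0,0,0]],[[0,1,72],[0,0,0]]]'
python3 -m pendant '[[[0,0,0],[0,0,0]],[[0,0,0],[0,0,0]],[[0,0,0],[0,0,0]],[[0,0,0],[0,0,0]],[[0,0,0],[0,0,0]],[[0,0,-20],[0,0,0]],[[0,0,-50],[0,0,0]],[[0,0,-85],[0,0,0]],[[0,0,-110],[0,0,0]],[[0,0,-120],[0,0,0]]]' 1
python3 - <<'E'
from m import *
cap('wrist','w11.png');c=cap('scene','s2.png');t=cap('top','t2.png')
tile=np.hstack([cv2.imread('pics/w11.png')[100:330,150:430],cv2.imread('pics/s2.png')[170:400,90:370]])
cv2.imwrite('pics/tile.png',np.vstack([tile,cv2.imread('pics/t2.png')[80:310]]))
M=masks(t['frame'])
for k in T:
    u,v=T[k][1]
    try:
        P=blob(M[k],u+ (u-283)*.02,v+(v-207)*.02,9); print(k,'dot',np.round(ray(t,*P.mean(0),.04)[:2],4),len(P))
    except Exception as e:print(k,e)
E
```

```text
time_s: 21.55
tcp_pos: [0.441, -0.3592, 0.098]
ee_rot: [[1.0, 0.001, -0.0], [0.001, -1.0, -0.0], [-0.0, 0.0, -1.0]]
wrist_force: [0.2, -0.7, -0.3]
gripper_width: 0.654
gripper_force: 30.0
time_s: 22.55
tcp_pos: [0.4413, -0.3598, 0.2213]
ee_rot: [[1.0, 0.001, 0.005], [0.001, -1.0, -0.003], [0.005, 0.003, -1.0]]
wrist_force: [0.4, 0.2, 1.0]
gripper_width: 1.0
gripper_force: 0.0
red dot [0.6262 0.1062] 13
green dot [0.4496 0.2214] 14
blue dot [0.4746 0.0655] 13
yellow OpenCV(4.12.0) /io/opencv/modules/imgproc/src/convhull.cpp:143: error: (-215:Assertion failed) total >= 0 && (depth == CV_32F || depth == CV_32S) in function 'convexHull'
```

View pics/tile.png

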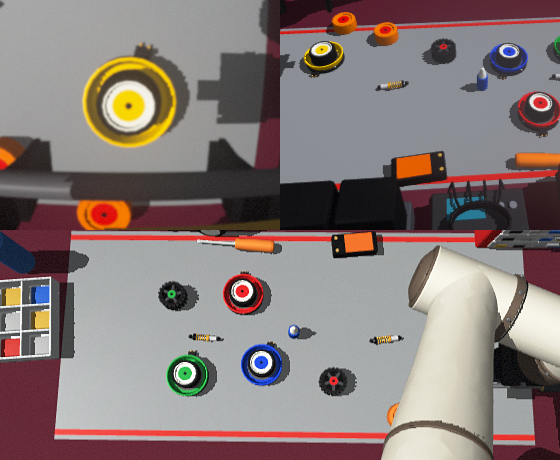

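All four slicks sit level and centred in cups of their own colour, with the dots upward. The three the top camera can see are within about 3 mm of centre; the arm hides the yellow one there, but the wrist view shows it centred. The wet wheels are where they started, at top pixels (173,145) and (334,231).

```bash
python3 -m pendant '[[[0,0,0],[0,0,0]],[[0,0,0],[0,0,0]],[[0,0,0],[0,0,0]]]'; python3 -c "
from station import r
print(r.finish_job())"
```

```text
time_s: 23.0
tcp_pos: [0.4401, -0.3591, 0.2169]
ee_rot: [[1.0, 0.0, -0.002], [0.0, -1.0, 0.001], [-0.002, -0.001, -1.0]]
wrist_force: [0.4, -0.4, 0.9]
gripper_width: 0.999
gripper_force: 0.0
the job is handed in; nothing more can be done
None
```

The job is handed in at 23 s of the 112 s limit: all four slicks lie flat in the cups of their own colour with dots up, and both wet wheels are where they started; the hand-in gave no verdict, so this rests on the final pictures.

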